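# Return the colour-coded tongs, then hold the green case's lid at 60 degrees

### The job

Two pairs of serving tongs have strayed on the chocolate counter, and because of nut allergies each pair belongs to one case only: lay the tongs with the green end flat in the green-lined tongs rest and those with the red end in the red-lined one, the same way up as they lie now, and let go of them. Then lift the lid of the green case to about 60 degrees from shut and finish while the gripper still holds it there for a colleague to serve: it falls shut if let go, and it must never swing up near vertical, because it shields the chocolates. Keep the red case shut and leave everything else on the counter where it stands.

Things in the scene. Friction and masses are not known exactly. Their poses are not given: they have to be found in the camera images.
- tongs_green: Loose sprung steel serving tongs (rigid here), standing on edge on the counter, 25 wide x 173 long x 19 high mm, 65 g, with a green silicone boot 24 mm wide, 46 long and 20 high over the closed end. Origin: centre of the underside; y runs along the tongs (boot at y = +41 to +87, open ends at y = -86), x across the two arms, z up. Grip from above across the two arms (24 to 26 mm over both) anywhere from y = -35 to +5 mm; the centre of mass lies near y = +10 mm.
- tongs_red: Loose sprung steel serving tongs (rigid here), standing on edge on the counter, 25 wide x 173 long x 19 high mm, 65 g, with a red silicone boot 24 mm wide, 46 long and 20 high over the closed end. Origin: centre of the underside; y runs along the tongs (boot at y = +41 to +87, open ends at y = -86), x across the two arms, z up. Grip from above across the two arms (24 to 26 mm over both) anywhere from y = -35 to +5 mm; the centre of mass lies near y = +10 mm.
- case_green: Serving case marked green, fixed to the counter: clear acrylic box 152 deep (x) x 200 wide (y), 96 high, over a steel tray of white chocolates, on a white plinth 164x212x24; along its front (-x) side an aluminium tongs ledge lined with a green mat, at the height of the lid, with a green tag below its front rim; green front edge on the lid. Origin: centre of its underside on the counter; front faces -x (the robot), y along the front.
- rest_green (a point): Centre of the inner floor of the green tongs rest, 100 mm above the counter, 118 mm in front (-x) of the case's origin, axes as the case's. A shallow open aluminium trough with a green mat, inside 46 (x) x 190 (y) mm, rim 7 mm above this floor; tongs lie in it along y, either way round. Towards +x: the shut lid's edge 28 mm off, its top 3 mm above this floor; the handle bar 64 mm off, its top 50 mm above.
- hinge_green (a point): Middle of the green case's lid hinge line, on the far (+x) upper rim, 100 mm above the counter, 76 mm behind (+x) the case's origin; axes as the case's, the line runs along y. Behind it a clear glass shelf on posts runs along the whole counter, 263 to 273 mm above it, its front edge at x = 0.68 m: keep the gripper's body off it.
- handle_green (a point): Middle of the green lid's bow handle: round steel bar 10 mm thick along y, 96 mm straight between its bent posts, bar centre 45 mm above the middle plane of the 5 mm lid. With the lid shut it lies 130 mm in front (-x) of the hinge line and 45 mm above it. It moves and turns with the lid. Pinched across (x) from above it can pivot between the fingers as the lid swings.
- lid_green (a joint): Lid of the green case: clear acrylic, green front edge, 161 x 208 x 5 mm, 0.35 kg; hinged on the far rim. Radians: 0 shut (level), grows as the front edge rises, 1.571 vertical, stop at 1.8. Almost frictionless: it falls shut when let go; 60 degrees is 1.047.
- case_red: Serving case marked red, fixed to the counter: clear acrylic box 152 deep (x) x 200 wide (y), 96 high, over a steel tray of milk and nut chocolates, on a white plinth 164x212x24; along its front (-x) side an aluminium tongs ledge lined with a red mat, at the height of the lid, with a red tag below its front rim; red front edge on the lid. Origin: centre of its underside on the counter; front faces -x (the robot), y along the front.
- rest_red (a point): Centre of the inner floor of the red tongs rest, 100 mm above the counter, 118 mm in front (-x) of the case's origin, axes as the case's. A shallow open aluminium trough with a red mat, inside 46 (x) x 190 (y) mm, rim 7 mm above this floor; tongs lie in it along y, either way round. Towards +x: the shut lid's edge 28 mm off, its top 3 mm above this floor; the handle bar 64 mm off, its top 50 mm above.
- hinge_red (a point): Middle of the red case's lid hinge line, on the far (+x) upper rim, 100 mm above the counter, 76 mm behind (+x) the case's origin; axes as the case's, the line runs along y. Behind it a clear glass shelf on posts runs along the whole counter, 263 to 273 mm above it, its front edge at x = 0.68 m: keep the gripper's body off it.
- handle_red (a point): Middle of the red lid's bow handle: round steel bar 10 mm thick along y, 96 mm straight between its bent posts, bar centre 45 mm above the middle plane of the 5 mm lid. With the lid shut it lies 130 mm in front (-x) of the hinge line and 45 mm above it. It moves and turns with the lid. Pinched across (x) from above it can pivot between the fingers as the lid swings.
- lid_red (a joint): Lid of the red case: clear acrylic, red front edge, 161 x 208 x 5 mm, 0.35 kg; hinged on the far rim. Radians: 0 shut (level), grows as the front edge rises, 1.571 vertical, stop at 1.8. Almost frictionless: it falls shut when let go.
- bean_jar: Loose bystander: glass jar of cocoa beans with a wooden stopper, 63 mm across, 85 high mm. Origin: centre of its underside. To be left alone.
- gift_brown: Loose bystander: dark brown gift box with an ivory bow, 61x86x63 mm. Origin: centre of its underside. To be left alone.
- gift_grey: Loose bystander: grey-blue gift box with a brown bow, 69x101x58 mm. Origin: centre of its underside. To be left alone.
- gift_white: Loose bystander: white gift box with an orange bow, 67x116x75 mm. Origin: centre of its underside. To be left alone.
- ribbon_copper: Loose bystander: flat-lying spool of copper ribbon, 72 mm across, 26 high mm. Origin: centre of its underside. To be left alone.
- sticker_roll: Loose bystander: flat-lying white paper roll of seals, 69 mm across, 26 high mm. Origin: centre of its underside. To be left alone.

How it is judged:
On the way, in this order (a step that is already met when the one before it is completed fails the run):
1. each pair of tongs lies flat in the rest of its own colour, released, the red case shut (x of tongs_green in the frame of rest_green between -0.015 and 0.015 m and y of tongs_green in the frame of rest_green between -0.016 and 0.016 m and z of tongs_green in the frame of rest_green between -0.004 and 0.004 m and angle between the y axis of tongs_green and the y axis of rest_green, either way round below 0.15 rad and linear speed of each of tongs_green, tongs_red below 0.03 m/s and contact force between the fingers and tongs_green below 0.05 N and x of tongs_red in the frame of rest_red between -0.015 and 0.015 m and y of tongs_red in the frame of rest_red between -0.016 and 0.016 m and z of tongs_red in the frame of rest_red between -0.004 and 0.004 m and angle between the y axis of tongs_red and the y axis of rest_red, either way round below 0.15 rad and contact force between the fingers and tongs_red below 0.05 N and value of joint lid_red below 0.09 rad), for 0.3 s.
2. the lid of the green case is held still by the gripper at 60 degrees, give or take 10 (all of step 1 and value of joint lid_green between 0.873 and 1.222 rad and velocity of joint lid_green between -0.1 and 0.1 rad/s and contact force between the fingers and lid_green above 0.3 N), for 0.7 s.
At the end, for the whole second after the job is handed in: Tongs at rest on the floor of their own colour's rest (15 mm across, 16 along, 4 in height, 0.15 rad), untouched; green lid still (0.1 rad/s) at 0.873 to 1.222 rad, borne by the fingers (over 0.3 N); red lid shut (under 0.09 rad); no bystander moved 30 mm or tipped (all of step 2 and distance of each of bean_jar, gift_brown, gift_grey, gift_white, ribbon_copper, sticker_roll from where it was at the start of the episode below 0.03 m); the arm keeps its last pose, push and grip.
It fails at once if the green lid swings up past 80 degrees (value of joint lid_green above 1.4 rad).
It fails at once if the red case is opened (value of joint lid_red above 0.15 rad).
It fails at once if a bystander is pushed away or knocked over (distance of any of bean_jar, gift_brown, gift_grey, gift_white, ribbon_copper, sticker_roll from where it was at the start of the episode above 0.03 m or angle between any of bean_jar, gift_brown, gift_grey, gift_white, ribbon_copper, sticker_roll's own z axis and vertical above 0.3 rad).
It also fails if it takes over 72 s, if anything falls off the work surface, if the arm or the gripper's body presses on something with over 40 N, if the wrist force passes 120 N, or if a joint passes its speed limit or range.

### The arm

A 6-joint arm with a two-finger parallel gripper is mounted at the origin on a cart in front of the work surface, level with it; the furniture and walls round the work are solid. World frame = base frame: x ahead of the robot, y to its left, z up, the work surface at z = 0. Lengths are in m, angles in rad, forces in N, time in s.
With the tool pointing down it reaches from about 0.3 to 0.825 m from the base axis. Payload 5.4 kg.
Tool frame: the origin (TCP) lies at the very end of the fingers, on their centre line; the grasp point (between the pads) lies 19 mm behind it; z points along the fingers, y is the line along which they close (so a half turn about z gives the same grasp; the last joint's range is limited). The gripper opens to 92 mm and grips with 3 to 60 N. Pads are 20 mm wide; open, the fingers measure 128 mm over their backs; the gripper's body (75 mm by 189 mm) begins 69 mm behind the grasp point.
Start: joints at [-1.344, 0.158, 1.597, -0, 1.386, -0.21], TCP at [0.243, -0.521, 0.215] pointing down, gripper open.
Joint ranges: [-2.91, 2.91], [-0.94, 2.29], [0.18, 2.7], [-1.29, 4.43], [0.17, 2.64], [-3, 3]. Speed limits (rad/s): [2.57, 2.57, 3.14, 3.14, 3.14, 3.14].

### API

Orientations are given as a rotation vector (axis times angle).
In Python, from workcell import bot gives the robot as it stands. Calls block until the motion is done:
- bot.goto(position, orientation): joint-space move of the TCP to a pose.
- bot.line_to(position, rot=None, max_speed=0.15): straight line of the TCP; rot=None keeps the orientation; max_speed is the mean speed in m/s.
- bot.set_joints(angles): joint-space move.
- bot.set_gripper(opening, newtons=None): opening from 0.0 (shut) to 1.0 (fully open); newtons is the grip in N (None keeps the last); returns when the fingers have stopped.
- bot.hold(seconds).
- bot.inverse_kinematics(position, orientation): joint angles nearest the present ones, or None.
- bot.read_camera(name): name is "scene" or "top" or "wrist"; returns a dict with "pixels" (384x512x3 uint8, blue, green, red), "fx", "fy", "cx", "cy" (pixels), "k1" (the pictures are not rectified: a ray, as slopes to the right and down, at radius r is drawn at 1 + k1 r^2 times it, then the intrinsics apply), "R" (3x3) and "t" (3): a world point X has camera coordinates R X + t. Camera axes: x right, y down, z forward; pixel columns grow to the right and rows downward; lengths in m; the calibration is good to about 2 mm. A picture is of the moment at which its call begins. There is no depth.
A pose or a line that the arm cannot do raises bot.MotionError and nothing moves.
- bot.job_done(): hands the job in; it is judged then, once.
Readings, each from a call of its own:
- bot.current_clock(): time.
- bot.current_joints(): joint angles.
- bot.current_joint_vel(): joint speeds.
- bot.current_effort(): joint torques, N m.
- bot.current_ee_pos(): TCP position.
- bot.current_tool_rot(): TCP orientation.
- bot.current_contact_force(): force on the tool from outside, world axes, zero at the start.
- bot.current_ft_torque(): the same for the moment, N m.
- bot.current_opening(): opening from 0.0 (shut) to 1.0 (fully open).
- bot.current_grip_force(): force on a finger pad.
Only numpy, scipy, OpenCV 4.12 (cv2) and the standard library are available. Lean on these libraries where they do the work, as an engineer would, in place of code of your own. Each camera call takes 0.05 s, during which the arm holds its last target. There are 200 camera calls.

## Working session

There is one attempt and no reset: what is moved stays moved. The work goes in short steps, each a Python script; the robot and the scene stay as the last script left them, time stands still between calls to the robot, and variables do not carry over. Pictures are saved under pics/ and viewed, at most 10 in all, crops included, and the job is handed in when it is done.

```bash
mkdir -p pics
cat > h.py <<'E'
import numpy as np, cv2
from workcell import bot
from scipy.spatial.transform import Rotation as Ro
def snap(n,f):
    c=bot.read_camera(n); cv2.imwrite(f,c["pixels"]); 
    np.savez(f[:-4]+'.npz',**{k:v for k,v in c.items()}); return c
def ray(c,u,v):
    K=np.array([[float(c["fx"]),0,float(c["cx"])],[0,float(c["fy"]),float(c["cy"])],[0,0,1]])
    d=np.array([float(c["k1"]),0,0,0,0])
    p=cv2.undistortPoints(np.array([[[u,v]]],float),K,d)[0,0]
    R=np.array(c["R"]);t=np.array(c["t"]).ravel()
    return -R.T@t, R.T@np.array([p[0],p[1],1])
def at(c,u,v,z):
    o,d=ray(c,u,v); return o+d*(z-o[2])/d[2]
def proj(c,X):
    K=np.array([[float(c["fx"]),0,float(c["cx"])],[0,float(c["fy"]),float(c["cy"])],[0,0,1]])
    R=np.array(c["R"]);t=np.array(c["t"]).ravel()
    return cv2.projectPoints(np.array(X,float).reshape(-1,1,3),cv2.Rodrigues(R)[0],t,K,np.array([float(c["k1"]),0,0,0,0]))[0][:,0]
def down(yaw):  # closing line (tool y) at world angle yaw, tool z down
    y=np.array([np.cos(yaw),np.sin(yaw),0]);z=np.array([0,0,-1.]);x=np.cross(y,z)
    return Ro.from_matrix(np.c_[x,y,z]).as_rotvec()
E
python3 - <<'E'
from h import *
for n in("top","scene"):
    c=snap(n,f'pics/{n}0.png'); print(n,ray(c,256,192),c["fx"],c["k1"])
    cv2.imwrite(f'pics/{n}0b.png',cv2.resize(c["pixels"],(800,600),interpolation=cv2.INTER_CUBIC))
print(bot.current_tool_rot(),bot.current_clock())
E
```

```text
top (array([0.19185945, 0.0247321 , 1.62441156]), array([ 0.20589144,  0.01962473, -0.97851005])) 421.22839941515656 -0.10537096055389021
scene (array([-0.07208202,  0.51889554,  0.99809437]), array([ 0.50221939, -0.43681811, -0.74654237])) 370.2857791653479 0.02566967185431039
[-3.06535913e+00 -6.80296586e-01  2.17330845e-05] 0.1
```

View pics/top0b.png

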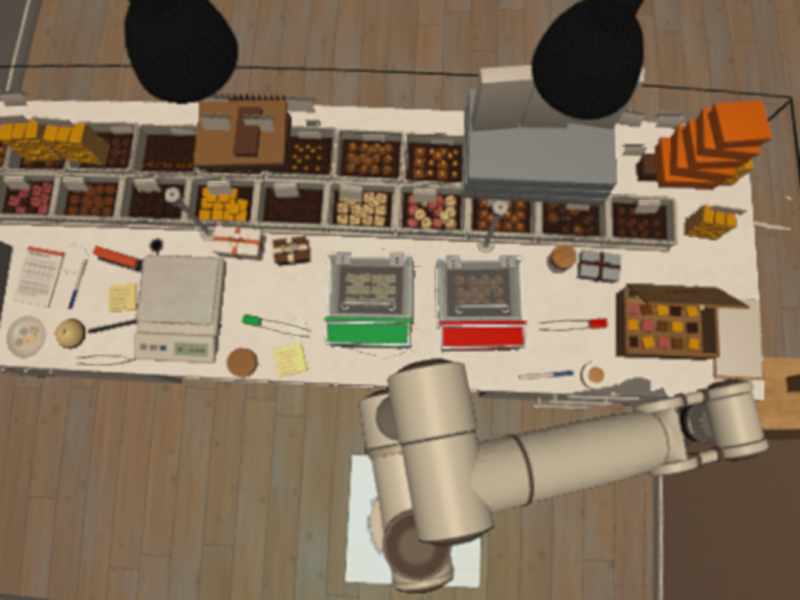

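View pics/scene0b.png

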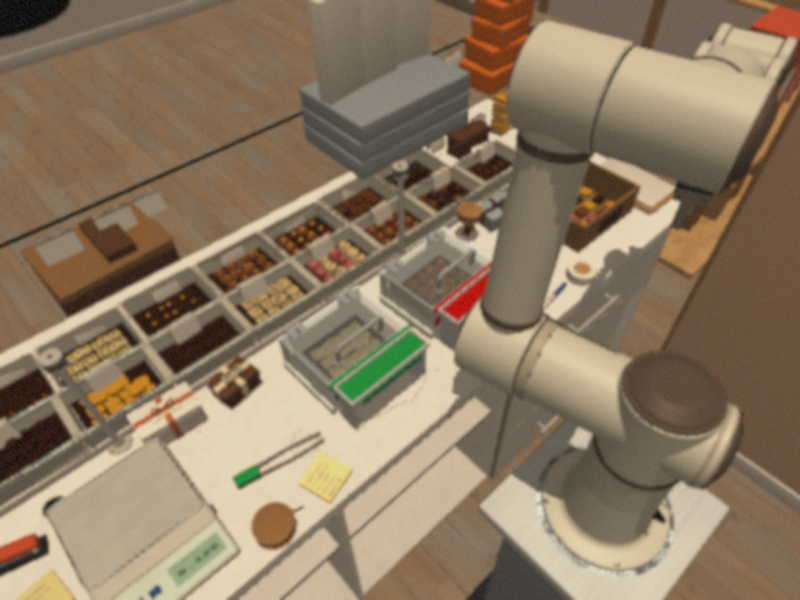

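The top view shows the green tongs (boot near (252,321), tips near (310,332)), the red tongs (tips near (540,324), boot near (598,323)), the green rest at (369,332) and the red rest at (482,335). These are pixels of the 800x600 picture. I'll enlarge it.

Run:
```python
from h import *
c=np.load('pics/top0.npz'); p=c["pixels"]
a=p[190:230,145:265]; b=p[190:230,275:395]
s=lambda i:cv2.resize(i,None,fx=6.6,fy=6.6,interpolation=cv2.INTER_CUBIC)
cv2.imwrite('pics/crop1.png',np.vstack([s(a),s(b)]))
def colour(p,ch):
    q=p.astype(int); o=[k for k in range(3) if k!=ch]
    return ((q[:,:,ch]-np.maximum(q[:,:,o[0]],q[:,:,o[1]]))>60).astype(np.uint8)
for ch,nm in((1,'green'),(2,'red')):
    n,l,st,ce=cv2.connectedComponentsWithStats(colour(p,ch))
    for i in range(1,n):
        if st[i,4]>15 and 180<ce[i,1]<235 and ce[i,0]>145:
            pts=np.argwhere(l==i)
            z=0.1 if st[i,4]>300 else 0.02
            W=np.array([at(c,x,y,z) for y,x in pts])
            r=cv2.minAreaRect(W[:,:2].astype(np.float32))
            print(nm,st[i],ce[i],W.mean(0)[:2],r)
```

```text
green [156 202  10   6  45] [160.51111111 204.55555556] [0.46342599 0.42574819] ((0.46327394247055054, 0.4258883595466614), (0.03756996616721153, 0.017656052485108376), 81.28853607177734)
green [208 203  55   3  95] [235.27368421 204.02105263] [0.47843703 0.13493972] ((0.4783118665218353, 0.13599726557731628), (0.0063923923298716545, 0.20925335586071014), 0.8437998294830322)
green [210 208  51  11 544] [234.90257353 212.91360294] [0.43105529 0.12895449] ((0.43076345324516296, 0.12884573638439178), (0.03708576783537865, 0.1837112307548523), 2.5246949195861816)
red [402 194   6   7  38] [404.71052632 196.84210526] [ 0.53561495 -0.52878407] ((0.5349769592285156, -0.5283412337303162), (0.02410390041768551, 0.021071456372737885), 2.430431365966797)
red [421 196   6   5  21] [423.52380952 197.80952381] [ 0.53499153 -0.60512911] ((0.5354064106941223, -0.6053330898284912), (0.016298949718475342, 0.018472222611308098), 17.096572875976562)
red [440 197   6   5  24] [442.70833333 199.04166667] [ 0.53336633 -0.68385614] ((0.5335133671760559, -0.683356761932373), (0.01617383025586605, 0.020025031
[... 1002 characters left out ...]
 0.43511941 -0.14116543] ((0.43503105640411377, -0.14125379920005798), (0.04450007155537605, 0.18832790851593018), 2.429309606552124)
red [412 216   6   6  26] [414.57692308 218.19230769] [ 0.45210649 -0.5663104 ] ((0.4522819221019745, -0.5662320852279663), (0.019616736099123955, 0.019188078120350838), 19.893985748291016)
red [421 216   7   7  45] [424.2        218.75555556] [ 0.45137477 -0.6050904 ] ((0.45080333948135376, -0.60428786277771), (0.024282386526465416, 0.024594241753220558), 88.28727722167969)
red [442 217   5   6  23] [444.         219.60869565] [ 0.45103655 -0.68566745] ((0.4513140916824341, -0.6856769919395447), (0.016391245648264885, 0.019570650532841682), 87.62771606445312)
```

View pics/crop1.png

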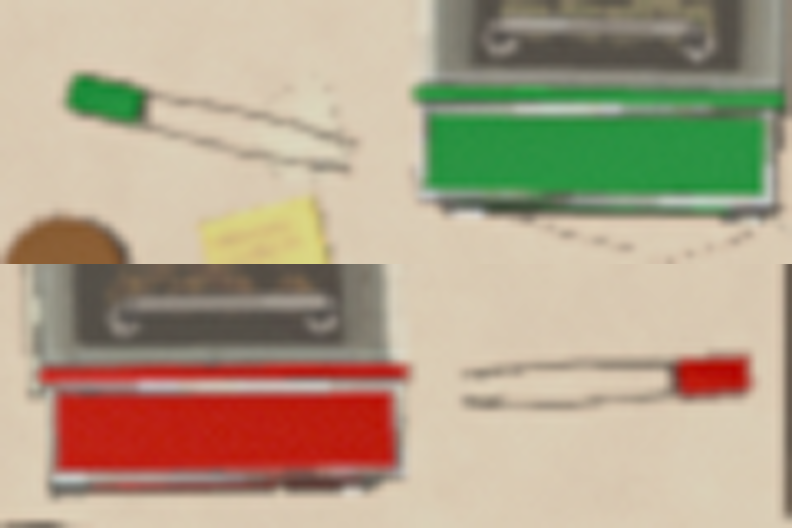

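The enlarged crop shows these positions, in crop pixels:
- **Green mat corners:** (427,116), (766,113), (766,190), (428,193)
- **Red mat corners:** (57,397), (391,395), (395,465), (58,471)
- **Green tongs:** boot end (72,92), tips (352,156)
- **Red tongs:** boot end (749,374), tips (465,389)

Run:
```python
from h import *
c=np.load('pics/top0.npz')
def P(x,y,z):
    u,v=((145,190) if y<264 else (275,190)); y=y if y<264 else y-264
    return at(c,(x+.5)/6.6-.5+u,(y+.5)/6.6-.5+v,z)[:2]
for q in([(427,116),(766,113),(766,190),(428,193)],[(57,397),(391,395),(395,465),(58,471)]):
    W=np.array([P(*a,.1) for a in q]); m=W.mean(0)
    d=W[0]+W[3]-W[1]-W[2]; print('rest',m.round(4),'yaw',np.arctan2(-d[0],d[1]).round(4),np.linalg.norm(d)/2,np.linalg.norm(W[0]+W[1]-W[2]-W[3])/2)
for b,t in(((72,92),(352,156)),((749,374),(465,389))):
    B=P(*b,.013);T=P(*t,.013); d=B-T; print('tongs',((B+T)/2).round(4),'len',np.linalg.norm(d),'dir',np.arctan2(d[1],d[0]))
```

```text
rest [0.4317 0.1287] yaw 0.053 0.18802269667002056 0.04327280630955427
rest [ 0.4349 -0.1418] yaw 0.0542 0.18700569739740885 0.040444410460277795
tongs [0.4525 0.363 ] len 0.17223014219585492 dir 1.3916405796024285
tongs [ 0.4884 -0.3779] len 0.17144806103567475 dir -1.4764422291409771
```

```bash
cat >> h.py <<'E'
def best(p,yaw):
    o=[]
    for y in(yaw,yaw+np.pi):
        q=bot.inverse_kinematics(p,down(y))
        if q is not None: o.append((abs(q[5]),y,q))
    return min(o,key=lambda k:k[0])
def big(c,f): cv2.imwrite(f,cv2.resize(c["pixels"],(800,600),interpolation=cv2.INTER_CUBIC))
E
python3 - <<'E'
from h import *
p=[0.4884,-0.3779,0.20]
_,y,q=best(p,-1.4764+np.pi/2); print(y,np.round(q,2))
bot.goto(p,down(y)); bot.hold(.2)
c=snap('wrist','pics/w1.png'); big(c,'pics/w1b.png'); print(bot.current_clock(),bot.current_ee_pos())
X=lambda p,d,s,z:[p[0]+s*np.cos(d),p[1]+s*np.sin(d),z]
print(proj(c,[X(p,-1.4764,.0865,.013),X(p,-1.4764,-.0865,.013)])*800/512)
E
```

```text
0.09439632679489662 [-0.85  0.28  1.49  0.    1.38 -0.95]
1.45 [ 0.48770163 -0.37877555  0.20010844]
[[394.69042085 362.42518982]
 [394.31288775 165.87068839]]
```

View pics/w1b.png

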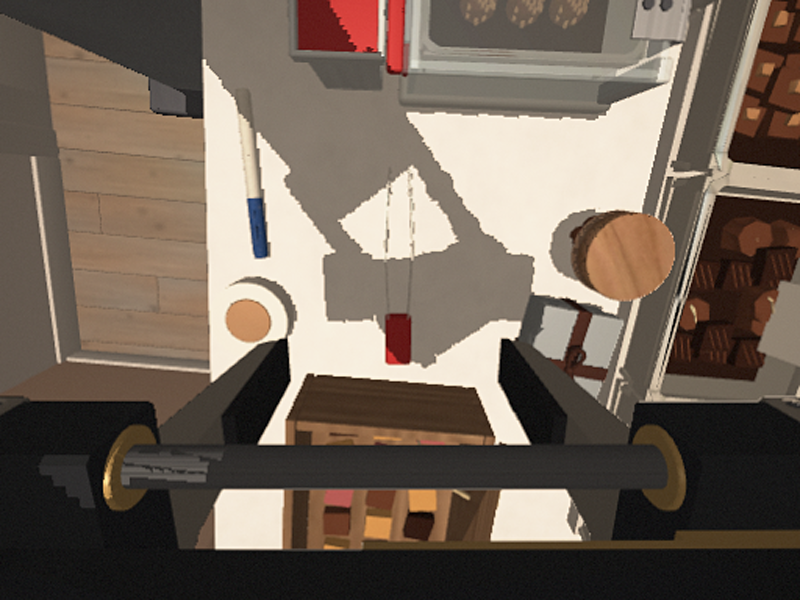

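Wrist view: the red boot end is at (398,363) and the tips at (390,168) and (410,166), so the tongs are about 4 mm further +x than the top view gave. Next I measure, grasp, lift, and look over the red rest.

Run:
```python
from h import *
c=np.load('pics/w1.npz'); k=.64
B=at(c,398*k-.2,363.5*k-.2,.012)[:2];T=at(c,400*k-.2,167*k-.2,.012)[:2]; d=B-T; a=np.arctan2(d[1],d[0]); print(B,T,np.linalg.norm(d),a)
m=(B+T)/2; y=a+np.pi/2
print('mid',m)
bot.line_to([m[0],m[1],.009],down(y),.2)
print(bot.current_ee_pos())
bot.set_gripper(0.0,25); print('open',bot.current_opening()*92,bot.current_grip_force(),bot.current_contact_force())
bot.line_to([m[0],m[1],.22],None,.25)
print(bot.current_opening()*92,bot.current_grip_force())
r=np.array([.4349,-.1418]); yr=.0542
_,yy,q=best([*r,.22],yr); print(yy,q)
bot.goto([*r,.22],down(yy)); bot.hold(.2)
c=snap('wrist','pics/w2.png'); big(c,'pics/w2b.png'); print(bot.current_clock(),bot.current_ee_pos())
e=np.array([-np.sin(yr),np.cos(yr)]);n=np.array([e[1],-e[0]])
print(proj(c,[[*(r+s*.095*e+q*.023*n),.1] for s,q in((1,1),(1,-1),(-1,-1),(-1,1))])/k)
```

```text
[ 0.49942915 -0.46496146] [ 0.48467326 -0.29197543] 0.17361423758240718 -1.4857013245886934
mid [ 0.49205121 -0.37846845]
[ 0.49287797 -0.37941963  0.01047018]
open 23.080700595886725 24.97293953405844 [-0.25976059 -0.04279734  1.04518099]
23.306507882288432 24.966902286311115
0.0542 [-5.80395941e-01 -1.60395299e-01  1.90480336e+00 -4.44089210e-16
  1.39718459e+00 -6.34595941e-01]
5.8 [ 0.43514613 -0.14270241  0.21998719]
[[427.89272845 147.62457036]
 [357.53916471 147.74147195]
 [363.47809316 408.10009134]
 [422.97186821 408.03259208]]
```

View pics/w2b.png

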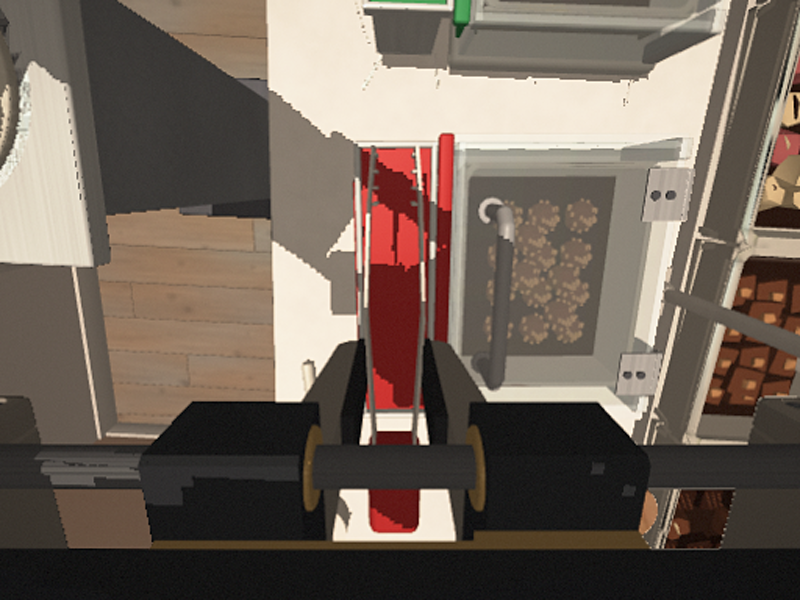

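The picture shows the tongs held straight along the tool axis. The mat spans rows 149 to 411, with its left edge near column 358–365 and its right edge near column 425–434. I'll enlarge the rest.

Run:
```python
from h import *
p=np.load('pics/w2.npz')["pixels"]
a=p[85:275,215:315]; i=cv2.resize(a,None,fx=3.15,fy=3.15,interpolation=cv2.INTER_CUBIC)
b=p[85:125,215:315]; d=p[240:275,215:315]
j=np.vstack([cv2.resize(x,None,fx=4.8,fy=4.8,interpolation=cv2.INTER_CUBIC) for x in(b,d)])
m=np.zeros((598,800,3),np.uint8); m[:i.shape[0],:315]=i[:598]; m[:j.shape[0],320:320+j.shape[1]]=j
cv2.imwrite('pics/crop2.png',m)
```

```text
(no output)
```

View pics/crop2.png

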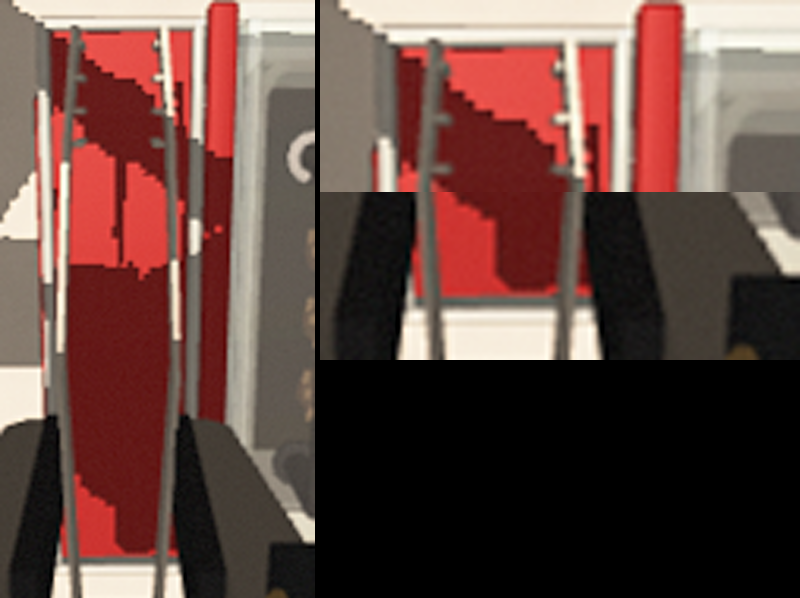

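In the crop the mat's far edge runs from (231,94) to (276,94) and its near edge is at row 262, left corner (234.8,262), in camera pixels. I'll compute the rest pose from these and place the tongs.

Run:
```python
from h import *
c=np.load('pics/w2.npz')
A=at(c,230.5,93.7,.1)[:2];B=at(c,275.5,93.7,.1)[:2];C=at(c,234.3,261.6,.1)[:2];D=at(c,273.6,214.5,.1)[:2]
yl=np.arctan2(-(A-C)[0],(A-C)[1]); yr=np.arctan2(-(B-D)[0],(B-D)[1])
e=np.array([-np.sin(.0542),np.cos(.0542)]);n=np.array([e[1],-e[0]])
print('yaws',yl,yr,'width',(B-A)@n,'len',(A-C)@e, 'centre', (A+C)/2+.023*n,((A+B)/2+C+(B-A)/2)/2)
print('prior .4349 -.1418')
```

```text
yaws 0.055674725822477 0.05908650329717821 width 0.04593839334057384 len 0.19138479000268255 centre [ 0.43676118 -0.14157015] [ 0.43673235 -0.14160737]
prior .4349 -.1418
```

```bash
cat >> h.py <<'E'
def place(r,yaw):
    bot.line_to([*r,.13],down(yaw),.2); bot.hold(.15)
    bot.line_to([*r,.110],None,.06); bot.hold(.2)
    print('down',bot.current_ee_pos(),bot.current_contact_force())
    bot.set_gripper(.4); bot.hold(.15)
    bot.line_to([*r,.20],None,.15)
E
python3 - <<'E'
from h import *
c=np.load('pics/w2.npz'); t=at(c,252.8,92.8,.22)[:2]; print('tip off TCP',np.linalg.norm(t-[0.43515,-0.1427]),t)
place([.4367,-.1416],.056)
c=snap('wrist','pics/w3.png'); big(c,'pics/w3b.png'); print(bot.current_clock(),bot.current_contact_force())
g=[.4525,.363,.20]
_,y,q=best(g,1.3916-np.pi/2); print(y,q[5])
bot.line_to([.4367,-.1416,.24],None,.2)
bot.set_gripper(1.0)
bot.goto(g,down(y)); bot.hold(.2)
c2=snap('wrist','pics/w4.png'); print(bot.current_clock(),bot.current_ee_pos())
j=np.hstack([c["pixels"][:,180:340],c2["pixels"][:,150:370]])
cv2.imwrite('pics/w34.png',cv2.resize(j,None,fx=1.56,fy=1.56,interpolation=cv2.INTER_CUBIC))
E
```

```text
tip off TCP 0.08724548144304936 [ 0.43137317 -0.05553631]
down [ 0.43657119 -0.1415206   0.10982296] [-0.00673649 -0.08000767 -0.45860235]
8.5833 [-0.5716903  -0.20358937 -0.23704056]
-0.1791963267948966 0.6470970841024544
11.9417 [0.45290399 0.36246566 0.20011586]
```

View pics/w34.png

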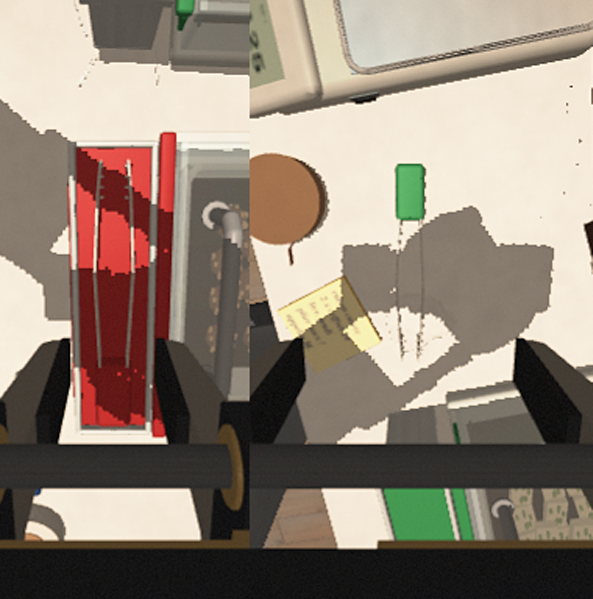

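The left half shows the red tongs flat inside the red trough. In the right half the green boot end is at mosaic (410.5,165) and the tips are around (411,355.5). Now I grasp green and look over the green rest.

Run:
```python
from h import *
c=np.load('pics/w4.npz')
B=at(c,252.8,105.4,.012)[:2];T=at(c,253.2,227.5,.012)[:2]; d=B-T; a=np.arctan2(d[1],d[0]); print(B,T,np.linalg.norm(d),a)
m=(B+T)/2; y=a-np.pi/2; print('mid',m)
assert abs(np.linalg.norm(d)-.173)<.006
bot.line_to([*m,.009],down(y),.2); bot.hold(.15)
bot.set_gripper(0.0,25); print('open',bot.current_opening()*92,bot.current_grip_force(),bot.current_ee_pos())
bot.line_to([*m,.22],None,.25)
r=np.array([.4325,.1287]); yr=.053
bot.goto([*r,.22],down(yr)); bot.hold(.2)
c=snap('wrist','pics/w5.png'); print(bot.current_clock(),bot.current_ee_pos(),bot.current_opening()*92)
p=c["pixels"]
i=cv2.resize(p[85:275,190:330],None,fx=3.15,fy=3.15,interpolation=cv2.INTER_CUBIC)
b=p[80:125,215:285]; d=p[240:275,215:285]
j=np.vstack([cv2.resize(x,None,fx=5,fy=5,interpolation=cv2.INTER_CUBIC) for x in(b,d)])
m=np.zeros((598,800,3),np.uint8); m[:i.shape[0],:441]=i[:598]; m[:j.shape[0],445:445+j.shape[1]]=j
cv2.imwrite('pics/crop5.png',m)
```

```text
[0.47051499 0.44915798] [0.44114214 0.28426505] 0.16748863313222012 1.39451248644959
mid [0.45582857 0.36671152]
open 23.82431345048621 24.972895656128458 [0.45577281 0.36669895 0.00897979]
16.4333 [0.43263572 0.12945616 0.2199451 ] 23.002254562085753
```

View pics/crop5.png

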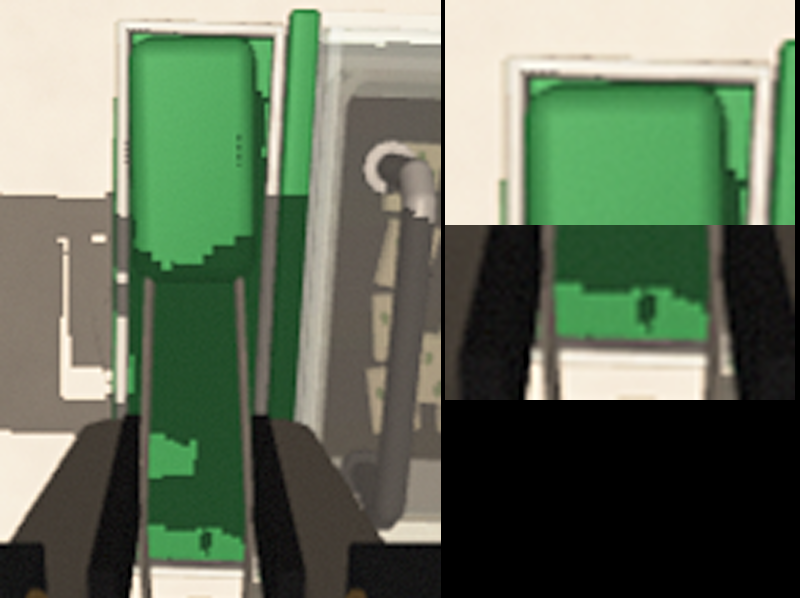

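The crop shows the green tongs held with the boot end at row ~97.4, column 250.4. The mat's far edge is at row 94.4 (columns 231.4–277) and its near edge at row 263.

Run:
```python
from h import *
c=np.load('pics/w5.npz'); P=np.array([.43264,.12946])
A=at(c,230.9,93.9,.1)[:2];B=at(c,276.7,93.9,.1)[:2];C=at(c,250,262.5,.1)[:2];D=at(c,271.6,214.5,.1)[:2]
e=np.array([-np.sin(.054),np.cos(.054)]);n=np.array([e[1],-e[0]])
M=(A+B)/2; print('w',(B-A)@n,'len',(M-C)@e,'centre from far',M-.095*e,'along centre',(M+C)/2@e if 0 else ((M@e)+(C@e))/2-P@e, 'yaw r',np.arctan2(-(B-D)[0],(B-D)[1]))
for z in(.22,.225,.23): t=at(c,249.9,96.9,z)[:2]; print('boot end',z,(t-P)@e,(t-P)@n)
c=np.load('pics/w4.npz')
for z in (.012,.02,.0):print(at(c,252.8,105.4,z),at(c,253.2,227.5,z))
```

```text
w 0.04675206597053751 len 0.19233087524940176 centre from far [0.43459354 0.13134446] along centre 0.0006108351675029045 yaw r 0.033669371769345265
boot end 0.22 0.08516465893917095 -0.0010123683477152579
boot end 0.225 0.0848018325350008 -0.0009740289474936402
boot end 0.23 0.08443900613083068 -0.0009356895472720766
[0.47051499 0.44915798 0.012     ] [0.44114214 0.28426505 0.012     ]
[0.47042753 0.4488181  0.02      ] [0.44171104 0.28760982 0.02      ]
[0.47064619 0.4496678  0.        ] [0.4402888 0.2792479 0.       ]
```

Run:
```python
from h import *
place([.4350,.1322],.052)
c=snap('wrist','pics/w6.png'); print(bot.current_clock(),bot.current_contact_force())
t=snap('top','pics/top6.png')
a=cv2.resize(c["pixels"][70:290,190:400],None,fx=2.2,fy=2.2,interpolation=cv2.INTER_CUBIC)
b=cv2.resize(t["pixels"][160:240,190:350],None,fx=2.1,fy=2.1,interpolation=cv2.INTER_CUBIC)
m=np.zeros((484,800,3),np.uint8); m[:,:462]=a; m[:b.shape[0],464:464+b.shape[1]]=b; cv2.imwrite('pics/m6.png',m)
# predicted handle bar ends in crop px
yw=.054; R=np.array([[np.cos(yw),-np.sin(yw)],[np.sin(yw),np.cos(yw)]])
H=np.array([.4345,.1307])+R@[.064,0]
pr=proj(c,[[*(H+R@[0,s]),.145] for s in(-.048,0,.048)]); print(H,(pr-[190,70])*2.2)
```

```text
down [0.43483594 0.13219504 0.10980702] [ 0.58235199 -0.14322702 -0.16901408]
19.2167 [ 0.16974655  0.19681261 -0.53738949]
[0.49840671 0.13415432] [[288.19421944 406.50945596]
 [296.12628083 298.15395279]
 [304.89525865 177.48325453]]
```

View pics/m6.png

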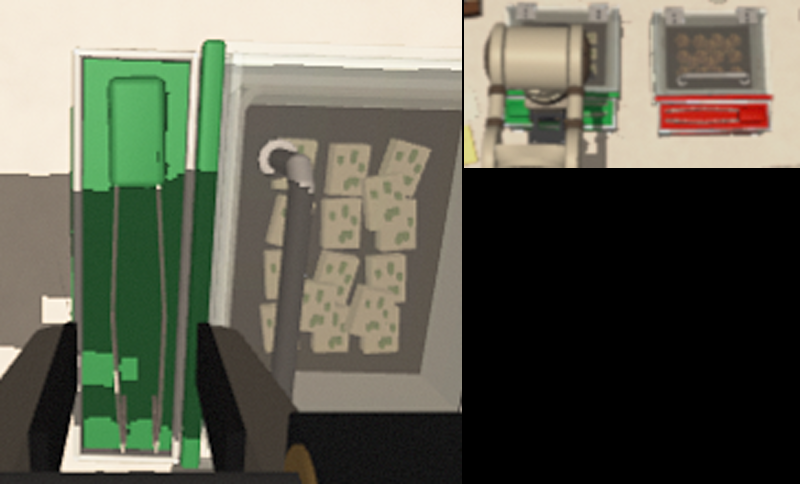

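The green tongs lie in the trough: boot end at crop row 78 (mat end at 60), tips at row 450 (mat end near 453). The handle bar is where predicted, at (294,298). The red tongs are flat in their rest. I'll check the green tongs' along-offset and the IK for the lid path.

```bash
cat >> h.py <<'E'
YW=.054; RZ=Ro.from_euler('z',YW)
def lidpose(th,tilt,grip=.019):
    H=np.array([.4977,.1340,.145]); hinge=H+RZ.apply([.130,0,-.045])
    a=np.arctan2(.045,.130)+th; r=np.hypot(.13,.045)
    G=hinge+RZ.apply([-r*np.cos(a),0,r*np.sin(a)])
    z=np.array([np.sin(tilt),0,-np.cos(tilt)]); y=np.array([np.cos(tilt),0,np.sin(tilt)])
    M=RZ.as_matrix()@np.c_[np.cross(y,z),y,z]
    return G+M[:,2]*grip, Ro.from_matrix(M).as_rotvec()
E
python3 - <<'E'
from h import *
c=np.load('pics/w6.npz'); k=lambda u,v:(u/2.2+190-.3,v/2.2+70-.3)
b=at(c,*k(137,78),.119);t=at(c,*k(141,450),.110); print(b,t,(b+t)/2,np.linalg.norm((b-t)[:2]))
for u,v in((81,60),(190,62),(82,453)): print(at(c,*k(u,v),.1))
q0=None
for th in(0,.35,.7,1.047):
    p,r=lidpose(th,.42*th/1.047); q=bot.inverse_kinematics(p,r); print(th,p.round(3),None if q is None else np.round(q,2))
E
```

```text
[0.43018688 0.21598694 0.119     ] [0.44128731 0.04029327 0.11      ] [0.4357371 0.1281401 0.1145   ] 0.17604398661607554
[0.40557622 0.22299125 0.1       ]
[0.45263931 0.22460487 0.1       ]
[0.41126471 0.03055472 0.1       ]
0 [0.498 0.134 0.126] [ 0.03  0.09  1.85 -0.    1.2  -0.03]
0.35 [0.524 0.135 0.168] [ 0.03 -0.    1.87  0.    1.14 -0.03]
0.7 [0.562 0.137 0.2  ] [ 0.03 -0.04  1.86  0.01  1.04 -0.03]
1.047 [0.609 0.14  0.218] [ 0.03 -0.03  1.84  0.01  0.91 -0.03]
```

Green is centred within about 2 mm. Now the lid.

Run:
```python
from h import *
p,r=lidpose(0,0)
bot.line_to([.435,.1322,.235],None,.2)
bot.goto([p[0],p[1],.235],r); 
bot.line_to(p,r,.12); bot.hold(.2); print(bot.current_ee_pos(),bot.current_contact_force())
bot.set_gripper(0.0,20); print('open mm',bot.current_opening()*92,bot.current_grip_force(),bot.current_contact_force())
N=12
for i in range(1,N+1):
    th=1.047*i/N; p,r=lidpose(th,.42*th/1.047); bot.line_to(p,r,.08)
    if i%3==0: print(th,bot.current_contact_force().round(1) ,bot.current_opening()*92,bot.current_ee_pos())
bot.hold(.5); print(bot.current_clock(),bot.current_grip_force())
c=snap('scene','pics/s7.png')["pixels"]; d=snap('wrist','pics/w7.png')["pixels"]; t=snap('top','pics/t7.png')["pixels"]
a=cv2.resize(c[150:300,150:370],(440,300),interpolation=cv2.INTER_CUBIC); b=cv2.resize(d,(400,300)); e=cv2.resize(t[150:240,190:350],(400,225))
m=np.zeros((530,800,3),np.uint8); m[:300,:400]=a[:,:400]; m[:300,400:]=b; m[302:527,:400]=e; cv2.imwrite('pics/m7.png',m)
```

```text
[0.49825136 0.13402224 0.12676539] [0.25434958 1.06859948 0.50115229]
open mm 8.982623257366686 19.98244822025299 [-7.73014554 -1.50825205  6.42679928]
0.26175 [-12.9  -3.7   4. ] 9.45021716638857 [0.51149123 0.13441047 0.15662492]
0.5235 [-14.1  -5.3  12.4] 9.189382238638398 [0.53939058 0.13533146 0.18601597]
0.78525 [-3.9 -6.3  4.7] 9.556116107254226 [0.57300452 0.13667825 0.20602298]
1.047 [-1.8 -6.9  1.9] 9.342707418494374 [0.60910067 0.13845159 0.21761843]
25.9333 19.94733363389969
```

View pics/m7.png

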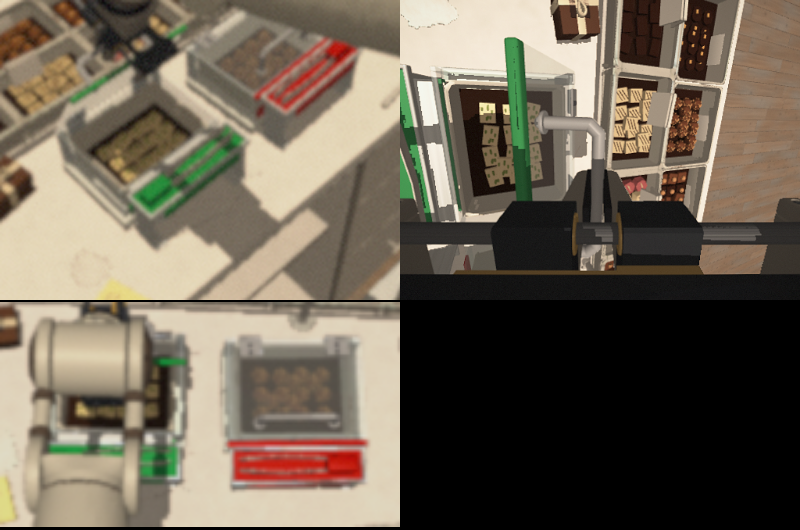

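The picture shows the green lid raised with its bar between the fingers (9 mm opening, bar 10 mm). Both pairs of tongs lie in their own rests and the red case is shut. Forces are small, so I hand in.

Run:
```python
from h import *
bot.hold(1.2); print(bot.current_clock(),bot.current_grip_force(),bot.current_ee_pos(),bot.current_joint_vel().round(4)); print(bot.job_done())
```

```text
27.2833 19.947331845760345 [0.60901704 0.13845057 0.21760321] [ 0.001   0.0008  0.001  -0.0004  0.0013 -0.0001]
the job is handed in; nothing more can be done
None
```

I handed the job in at 27.3 s of the 72 s allowed: both pairs of tongs lie released in their own colour's rests, the gripper holds the green lid at about 60 degrees (worked out from the gripper's position), and the red case is shut; the hand-in returned no verdict.

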